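Put the green plate on its display easel

ROBOT

A 6-joint arm with a two-finger parallel gripper is mounted at the origin on the work surface. World frame = base frame: x ahead of the robot, y to its left, z up, the work surface at z = 0. Lengths are in mm, angles in degrees, forces in N, time in s.
With the tool pointing down it reaches from about 350 to 850 mm from the base axis. Payload 8.1 kg.
Tool frame: the origin (TCP) lies on the centre line of the jaws, within the pads' length; the fingertips stand 19 mm ahead of it and the grasp point (between the pads) is the TCP (r.tip_reach is the z of the fingertips in the tool frame, in mm); z points along the fingers, y is the line along which they close (so a half turn about z gives the same grasp; the last joint's range is limited). The gripper opens to 85 mm and grips with 20 to 120 N. Pads are 22 mm wide; open, the fingers measure 114 mm over their backs; the gripper's body (76 mm by 85 mm) begins 54 mm behind the grasp point. The pads swing forward as they close: fully open they stand 13 mm farther back than shut.
Start: joints at [-79.893, 7.471, 85.268, -0, 87.261, -4.893], TCP at [155.312, -579.555, 250.292] pointing down, gripper open.
Joint ranges: [-169.43, 169.43], [-51.17, 129.36], [1.28, 143.12], [-76.62, 256.62], [0, 156.53], [-152.29, 152.29]. Speed limits (degrees/s): [136.94, 136.94, 159.86, 180, 180, 180].

INTERFACE

Orientations are given as [roll, pitch, yaw] about the fixed x, y, z axes, in that order (R = Rz(yaw) Ry(pitch) Rx(roll)).
In Python, from bench import r gives the robot as it stands. The module is installed in compiled form; this text tells all that it offers.
- The arm moves only by the shell command python3 -m handwheel 'ROWS' [FORCE]. ROWS is JSON, a list of rows, each a list of 7 numbers: the shift along the tool's x, y, z in m, then the turn, a rotation vector about the tool's x, y, z in degrees, then the finger opening in m, from 0 to 0.0854. In form: [[tx, ty, tz, ax, ay, az, claw], ...]. A call has 1 to 8 rows; each row shifts and turns the commanded pose from where the row before left it, along the tool's axes as they then stand; what a row does not reach is not made up. A row lasts 1/12 s, in which the tool goes at most 41.7 mm and 7.16 degrees, less where a joint would pass 70% of its speed; a pose out of reach is approached as far as the arm can. A call with a gripper value outside its range is refused whole. The fingers move at their own pace and stop on an object; FORCE is the grip in N (left out, the last holds). Time passes only in rows, so rows that do not move let the fingers close. It gives the time, the measured TCP pose, the force, the opening and the grip force at its end, in the units of the state.
- r.sense(): the state, without advancing time (a new reading comes with each control period).
- r.snapshot(name): name is "scene" or "side" or "wrist"; returns (picture, depth): 480x640x3 uint8, blue, green, red; 480x640 float32, mm along the optical axis (not along the pixel's ray), 0 where there is no reading.
- r.calibration(name): a dict with "vfov" (degrees; the focal length in pixels is half the picture's height over the tangent of half this angle, whatever the lens; pixels are square), "cx", "cy" (the principal point, pixels), "rvec" (rotation vector, rad) and "tvec" (3), from world to camera coordinates, as OpenCV has them; the wrist camera has in their place "tool_from_camera" (4x4, takes a point from camera to tool coordinates, whose origin is the TCP and whose axes are the flange's). Camera axes: x right, y down, z forward; pixel columns grow to the right and rows downward; lengths in mm; the calibration is good to about 2 mm. The wrist camera is an equidistant fisheye: a pixel r from the principal point sees the ray r / f radians off the axis. A picture is of the moment at which its call begins: read the wrist's pose just before it. calibration takes no time and is no camera call.
- r.hand_in(): hands the job in; it is judged then, once.
The state is a dict: "time": time; "joint_pos": joint angles; "qd": joint speeds; "joint_efforts": joint torques, N m; "tool_pos": TCP position; "tcp_rot": TCP orientation; "ft_force": force on the tool from outside, world axes, zero at the start; "wrist_torque": the same for the moment, N m; "finger_gap": finger opening in mm; "grip_force": force on a finger pad.
Only numpy, scipy, OpenCV 4.12 (cv2) and the standard library are available. Lean on these libraries where they do the work, as an engineer would, in place of code of your own. Each camera call takes 0.05 s, during which the arm holds its last target. There are 200 camera calls.

TASK

Take the green plate out of the plate rack and stand it on the display easel, resting in both brass prongs and leaning flat against the easel's back, decorated face outwards, and let go of it. It is stoneware: grip it lightly, set it down gently without dropping or banging it on the easel, and do not disturb the other plates, the mug or the jar.

Things in the scene. Friction and masses are not known exactly. Their poses are not given: they have to be found in the camera images.
- plate_green: Green stoneware plate: flat disc, 140 mm across, 10 mm thick, 0.3 kg, white centre with red and orange dots on its front only. Origin at its centre; x = disc axis, out of the front. Starts on edge (within 4 degrees of upright) in the rack, front to rack +x, centre 91 mm up; it may have rolled about x. Chips if pinched with over 45 N a finger or pressed on the easel over 20 N.
- plate_front (a point): Centre of the green plate's decorated front face, 5 mm from the plate's origin along its x.
- rack: Wooden plate rack, fixed, 200 (x) by 115 mm (y), origin at the centre of its underside. Places at x = -75, 0, +75 mm, each with one plate on edge, disc axis along rack x, in any order. Plates rest on two rails (tops 30 mm up, y = +-38 mm) between pairs of 8 mm posts 14 mm apart that reach 89 mm up; a plate's top stands 161 mm up.
- easel: Dark steel display easel, fixed, base 140 mm (x) by 120 mm (y) by 12 mm high, origin at the centre of its underside. It faces its own +x; its back leans 25 degrees from vertical, top towards -x. Its seat centre is 105 mm straight above the origin.
- easel_seat: The easel's leaning part, rigid with it. Origin where the centre of a seated plate lies. x points out of the seated plate's front (25 degrees above level), z up along the plate (25 degrees from vertical), y level. Back: two flat bars at y = +-25 mm, front faces at x = -5 mm, up to z = +20 mm; the plate's top 50 mm stays free on both faces.
- prong_left (a point): On the axis of the brass prong at the seat's +y side, in the seated plate's mid-plane: seat frame x 0, y +45, z -60 mm. The prong is 10 mm thick, runs along seat x, carries the plate's rim, and ends in a tip upturned to z = -35 mm whose inner side is at x = +12 mm, so the gap for the plate is 17 mm (x = -5 to +12). Lower the plate along seat -z.
- prong_right (a point): The same for the other brass prong: seat frame x 0, y -45, z -60 mm.
- plate_white: White plate, same size as the green one and same axes, in another place of the rack. Leave it.
- plate_blue: Blue plate, same size as the green one and same axes, in another place of the rack. Leave it.
- mug: Loose green mug, 76 mm across, 85 mm high, standing beside the easel on its -y side; origin at the centre of its underside. Leave it.
- jar: Loose amber jar with a steel cap, 64 mm across, 100 mm high, by the rack's +x end; origin at the centre of its underside. Leave it.

How it is judged:
By the outcome, as a careful person would: the job done as asked, in the order asked, and still so for the second after the job is handed in, with the robot touching nothing.
It also fails if it takes over 43 s, if anything falls off the work surface, if the arm or the gripper's body presses on something with over 40 N, if the wrist force passes 120 N, or if a joint passes its speed limit or range.

## Working session

There is one attempt and no reset: what is moved stays moved. The work goes in short steps, Python scripts to look and compute and a shell command to move; the robot and the scene stay as the last step left them, time stands still between calls to the robot, and variables do not carry over. Pictures are saved under pics/ and viewed, at most 13 in all, crops included, and the job is handed in when it is done.

```bash
mkdir -p pics; cat > h.py <<'E'
import numpy as np, cv2
from scipy.spatial.transform import Rotation as R
from bench import r
def cam(n):
    c=r.calibration(n); f=240/np.tan(np.radians(c['vfov'])/2); return c,f
def w2c(n):
    c,f=cam(n); T=np.eye(4); T[:3,:3]=cv2.Rodrigues(np.array(c['rvec'],float))[0]; T[:3,3]=np.ravel(c['tvec']); return T,c,f
def ray(n,u,v):
    T,c,f=w2c(n); Rm=T[:3,:3]; o=-Rm.T@T[:3,3]; d=Rm.T@np.array([(u-c['cx'])/f,(v-c['cy'])/f,1]); return o,d
def cloud(n,dep):
    T,c,f=w2c(n); v,u=np.mgrid[:480,:640]; P=np.stack([(u-c['cx'])/f*dep,(v-c['cy'])/f*dep,dep],-1)
    return (P-T[:3,3])@T[:3,:3]
def tri(l):
    A=0;b=0
    for n,u,v in l:
        o,d=ray(n,u,v); d=d/np.linalg.norm(d); M=np.eye(3)-np.outer(d,d); A=A+M; b=b+M@o
    return np.linalg.solve(A,b)
def proj(n,p):
    T,c,f=w2c(n); q=T[:3,:3]@p+T[:3,3]; return q[0]/q[2]*f+c['cx'],q[1]/q[2]*f+c['cy']
E
python3 - <<'E'
from h import *
for n in ["scene","side"]:
    im,d=r.snapshot(n); cv2.imwrite(f'pics/{n}0.png',im); np.save(f'{n}.npy',d); cv2.imwrite
    T,c,f=w2c(n); print(n,-T[:3,:3].T@T[:3,3],T[2,:3],f)
print(r.calibration("wrist"), r.tip_reach, r.sense())
E
```

```text
scene [1094.7087753  -128.9639314   788.96265151] [-0.57439771  0.13898327 -0.80669134] 500.3643447937657
side [ 470.36049131 -413.40788811  650.95928659] [ 0.19963261  0.58746704 -0.78423803] 438.1554179333462
{'vfov': 65.70646984690485, 'cx': 309.3474662028681, 'cy': 236.2963772672694, 'tool_from_camera': array([[-1.71007000e-04, -9.57926413e-01, -2.87013864e-01,
         7.36080877e+01],
       [ 9.99999951e-01, -2.39041254e-04,  2.02000484e-04,
        -6.76246275e-01],
       [-2.62109753e-04, -2.87013815e-01,  9.57926407e-01,
        -1.25354374e+02],
       [ 0.00000000e+00,  0.00000000e+00,  0.00000000e+00,
         1.00000000e+00]])} 19.0 {'time': 0.1, 'joint_pos': array([-7.98920757e+01,  7.51188912e+00,  8.53228053e+01, -1.95225443e-04,
        8.72630302e+01, -4.89330436e+00]), 'qd': array([-0.04695406, -0.05127914, -0.11175682,  0.05569842,  0.04913244,
       -0.00048257]), 'joint_efforts': array([ 6.43214480e-04, -5.70951641e+01, -5.01942766e+01, -7.78126218e-05,
        8.12189042e-03, -2.07352122e-05]), 'tool_pos': array([ 155.23901983, -579.08289118,  249.34001276]), 'tcp_rot': array([-1.79902615e+02, -8.14167633e-03,  1.50012312e+01]), 'ft_force': array([-0.28638725,  0.16223831, -0.63263424]), 'wrist_torque': array([-0.00180199,  0.0268001 , -0.04409393]), 'grip_force': 0.0, 'finger_gap': 85.18234377264942}
```

View pics/scene0.png

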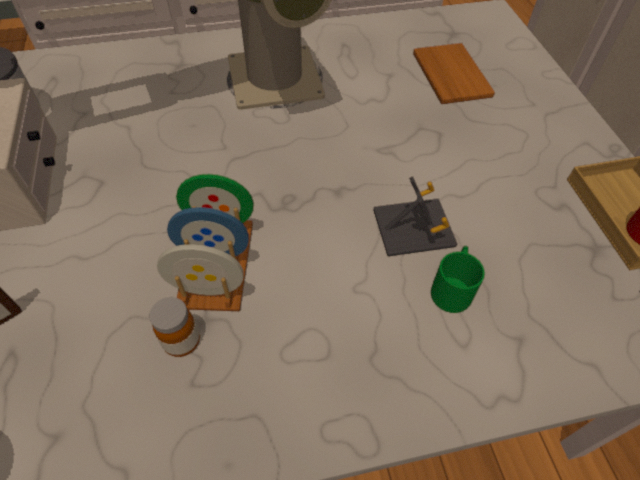

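View pics/side0.png

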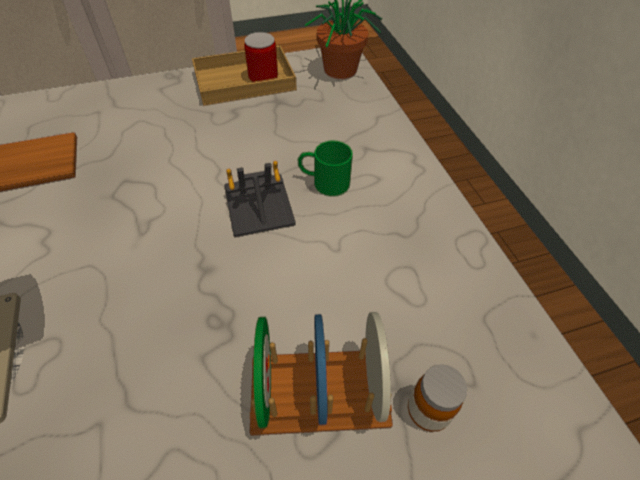

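The scene view shows the green plate in the rack's robot-side place at (215,203), with its dotted front towards the camera. The easel is at (415,225) with its prongs to the right (+y), and the mug is at (457,280). The side view shows the green plate edge-on at (262,370) and the easel's back at (258,195), with brass tips at (230,178) and (277,170).

```bash
python3 - <<'E'
from h import *
for n,(x0,x1,y0,y1) in {"scene":(170,260,165,240),"side":(240,290,305,440)}.items():
    im=cv2.imread(f'pics/{n}0.png'); d=np.load(f'{n}.npy'); P=cloud(n,d)
    hsv=cv2.cvtColor(im,cv2.COLOR_BGR2HSV)
    m=np.zeros((480,640),bool); m[y0:y1,x0:x1]=1
    g=m&(hsv[...,0]>50)&(hsv[...,0]<85)&(hsv[...,1]>150)&(d>0)
    g=cv2.erode(g.astype(np.uint8),np.ones((2,2)))>0
    Q=P[g]; c=np.median(Q,0); k=np.linalg.norm(Q-c,axis=1)<150; Q=Q[k]; c=Q.mean(0)
    for _ in range(4):
        u,s,vt=np.linalg.svd(Q-c,full_matrices=False); e=(Q-c)@vt[2]; kk=abs(e)<3 if n=='scene' else abs(e)<8; Q2=Q[kk]; c=Q2.mean(0)
    print(n,len(Q),len(Q2),'n',vt[2],'c',c,'min',Q.min(0),'max',Q.max(0),s/len(Q)**.5)
    # brightest top
    print(Q[np.argsort(-Q[:,2])[:8]].mean(0))
for n in ["scene","side"]:
    im=cv2.imread(f'pics/{n}0.png')
    b=(360,160,500,320) if n=="scene" else (210,130,360,245)
    cr=im[b[1]:b[3],b[0]:b[2]]; cr=cv2.resize(cr,None,fx=3.6 if n=="scene" else 5,fy=3.6 if n=="scene" else 5,interpolation=cv2.INTER_CUBIC)
    cr=np.clip(cr*1.6,0,255).astype(np.uint8)
    cv2.imwrite(f'pics/easel_{n}.png',cr); print(cr.shape)
    # easel base top
    d=np.load(f'{n}.npy'); P=cloud(n,d)
    m=np.zeros((480,640),bool); m[b[1]:b[3],b[0]:b[2]]=1
    k=m&(im.max(2)<90)&(abs(P[...,2]-12)<5)&(d>0); pts=P[k]
    print(n,'base',len(pts),cv2.minAreaRect(pts[:,:2].astype(np.float32)),np.median(pts[:,2]))
E
```

```text
scene 1068 1060 n [ 0.96885165 -0.24762743  0.00267256] c [ 477.90073552 -174.75557775  123.42896747] min [ 457.75083142 -245.90300202   41.74930293] max [ 494.38809572 -115.96225983  163.65447852] [42.61947957 27.50512299  1.05154467]
[ 476.20240608 -179.65486468  163.01074776]
side 913 913 n [-0.96002566  0.27540972 -0.05000223] c [ 466.92415212 -204.07002053  139.5336254 ] min [ 451.42398085 -248.71498872   56.73100115] max [ 489.85809349 -127.60445526  163.56659017] [37.2715451  18.20073905  2.35534148]
[ 472.23659781 -181.73037666  162.53830245]
(576, 504, 3)
scene base 3027 ((608.7630615234375, 187.41958618164062), (138.1256103515625, 256.33074951171875), 87.49333953857422) 12.960884401207993
(575, 750, 3)
side base 2625 ((604.1231079101562, 187.9301300048828), (142.8489990234375, 250.1883087158203), 86.61852264404297) 13.003287068646086
```

View pics/easel_scene.png

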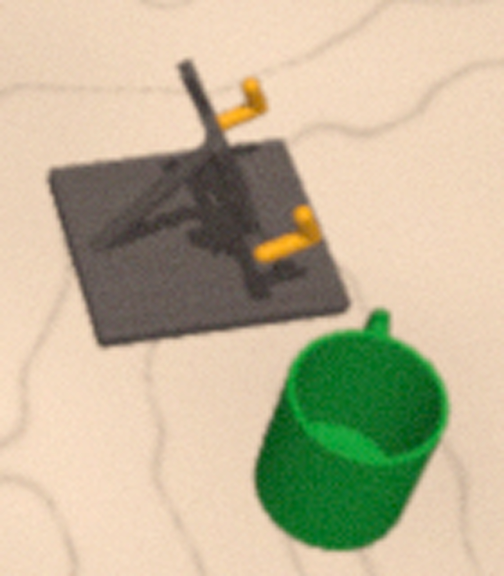

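View pics/easel_side.png

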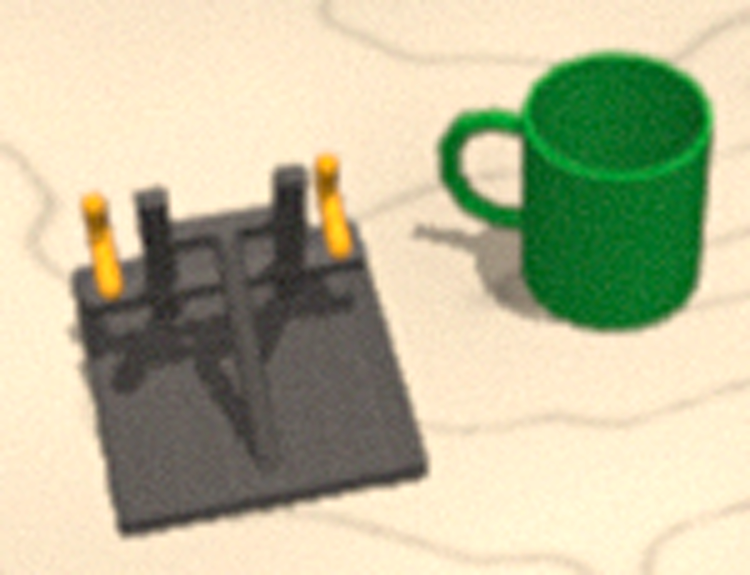

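The crops show the base's four corners, both brass tips (scene crop (252,82), (303,212); side crop (95,203), (327,163)) and the bar tops (side crop (152,192), (289,170)).

```bash
cat > fit.py <<'E'
from h import *
from scipy.optimize import least_squares
S=lambda u,v:("scene",360+(u+.5)/3.6-.5,160+(v+.5)/3.6-.5)
D=lambda u,v:("side",210+(u+.5)/5-.5,130+(v+.5)/5-.5)
# seat->easel
t=np.radians(25); Rs=np.array([[np.cos(t),0,-np.sin(t)],[0,1,0],[np.sin(t),0,np.cos(t)]])
seat=lambda *p:Rs@np.array(p,float)+[0,0,105]
obs=[((-70,60,12),None)]
pts=[(np.array([-70,-60,12.]),S(50,172),D(428,463)) ]
# easel corners: x_e=+y world, y_e=-x world. A(-y,-x): (-70,60) B(+y,-x):(70,60) C(+y,+x):(70,-60) D(-y,+x):(-70,-60)
pts=[(np.array([-70,60,12.]),S(50,172),D(120,522)),(np.array([70,60,12.]),S(285,142),D(78,271)),
(np.array([70,-60,12.]),S(348,303),D(355,221)),(np.array([-70,-60,12.]),S(103,337),D(428,465)),
(seat(17,45,-35),S(251,83),D(95,202)),(seat(17,-45,-35),S(303,212),D(327,162))]
for p,a,b in pts:
    print(p.round(),tri([a,b]).round(1))
def res(q,full=False):
    Rz=R.from_euler('z',q[2],degrees=True).as_matrix(); o=[]
    for i,(p,a,b) in enumerate(pts):
        w=Rz@p+[q[0],q[1],q[3]]
        for n,u,v in (a,b):
            pu=proj(n,w); o+=[pu[0]-u,pu[1]-v]
    return np.array(o)
s=least_squares(res,[605,190,87,0],loss='soft_l1'); print(s.x,res(s.x).round(1))
Rz=R.from_euler('z',s.x[2],degrees=True).as_matrix()
print('seat',s.x[:2],105+s.x[3])
# plate axis tests
E
python3 fit.py
```

```text
[-70.  60.  12.] [478.4 126.5   9.9]
[70. 60. 12.] [486.  263.5  10.9]
[ 70. -60.  12.] [602.1 256.   13.6]
[-70. -60.  12.] [595.5 120.9  10.9]
[30. 45. 80.] [496.8 225.4  80. ]
[ 30. -45.  80.] [586.1 221.4  80. ]
[540.07628306 192.94452608  87.39944434  -1.04822945] [-0.2 -1.2 -0.4  0.5  0.5 -1.1 -1.5 -0.4  2.1  0.7  0.3 -0.3 -0.3  0.9
  0.5 -0.2 -0.3  0.1 -0.1  0.3 -0.1  0.3  0.3  0.4]
seat [540.07628306 192.94452608] 103.95177055133716
```

```bash
cat > plan.py <<'E'
from h import *
def cur():
    s=r.sense(); return np.array(s['tool_pos']),R.from_euler('xyz',s['tcp_rot'],degrees=True),s
def plan(p,Rt,N,start=None):
    p0,R0=start or cur()[:2]
    dR=R0.inv()*Rt; w=dR.as_rotvec()/N; Rk=R.from_rotvec(w)
    A=sum((np.linalg.matrix_power(Rk.as_matrix(),k) for k in range(N)))
    t=np.linalg.solve(A,R0.inv().apply(np.array(p)-p0))
    print(N,'rows: t(m)',(t/1000).round(4).tolist(),'w(deg)',np.degrees(w).round(2).tolist())
    q,Q=p0.copy(),R0
    for k in range(N):
        q=q+Q.apply(t);Q=Q*Rk
        if k%(max(1,N//6))==0: print('  ',q.round(0))
    return q,Q
E
python3 - <<'E'
from plan import *
plan([471.5,-179.8,290],R.from_euler('xyz',[180,0,75.7],degrees=True),24)
E
```

```text
24 rows: t(m) [0.0221, -0.0029, -0.0017] w(deg) [-0.0, -0.0, -2.53]
   [ 176. -571.  251.]
   [ 254. -528.  258.]
   [ 323. -472.  265.]
   [ 381. -405.  271.]
   [ 426. -328.  278.]
   [ 458. -245.  285.]
```

```bash

python3 -m handwheel '[[0.0221,-0.0029,-0.0017,0,0,-2.53,0.05],[0.0221,-0.0029,-0.0017,0,0,-2.53,0.05],[0.0221,-0.0029,-0.0017,0,0,-2.53,0.05],[0.0221,-0.0029,-0.0017,0,0,-2.53,0.05],[0.0221,-0.0029,-0.0017,0,0,-2.53,0.05],[0.0221,-0.0029,-0.0017,0,0,-2.53,0.05],[0.0221,-0.0029,-0.0017,0,0,-2.53,0.05],[0.0221,-0.0029,-0.0017,0,0,-2.53,0.05]]' 25
python3 -m handwheel '[[0.0221,-0.0029,-0.0017,0,0,-2.53,0.05],[0.0221,-0.0029,-0.0017,0,0,-2.53,0.05],[0.0221,-0.0029,-0.0017,0,0,-2.53,0.05],[0.0221,-0.0029,-0.0017,0,0,-2.53,0.05],[0.0221,-0.0029,-0.0017,0,0,-2.53,0.05],[0.0221,-0.0029,-0.0017,0,0,-2.53,0.05],[0.0221,-0.0029,-0.0017,0,0,-2.53,0.05],[0.0221,-0.0029,-0.0017,0,0,-2.53,0.05]]'
python3 -m handwheel '[[0.0221,-0.0029,-0.0017,0,0,-2.53,0.05],[0.0221,-0.0029,-0.0017,0,0,-2.53,0.05],[0.0221,-0.0029,-0.0017,0,0,-2.53,0.05],[0.0221,-0.0029,-0.0017,0,0,-2.53,0.05],[0.0221,-0.0029,-0.0017,0,0,-2.53,0.05],[0.0221,-0.0029,-0.0017,0,0,-2.53,0.05],[0.0221,-0.0029,-0.0017,0,0,-2.53,0.05],[0.0221,-0.0029,-0.0017,0,0,-2.53,0.05]]'
python3 -m handwheel '[[0,0,0,0,0,0,0.05],[0,0,0,0,0,0,0.05],[0,0,0,0,0,0,0.05],[0,0,0,0,0,0,0.05]]'
python3 - <<'E'
from plan import *
p,Q,s=cur(); im,d=r.snapshot("wrist"); print(p,s['tcp_rot'],s['finger_gap'])
cv2.imwrite('pics/wrist1.png',im); np.savez('w1.npz',d=d,p=p,q=s['tcp_rot'])
E
```

```text
time: 0.77
tool_pos: [307.6, -486.4, 263.4]
tcp_rot: [-179.9, -0.0, 35.4]
ft_force: [0.7, -0.3, -0.6]
finger_gap: 50.4
grip_force: 0.0
time: 1.43
tool_pos: [417.5, -347.2, 277.0]
tcp_rot: [-179.9, -0.0, 55.6]
ft_force: [0.4, 0.3, -0.2]
finger_gap: 50.2
grip_force: 0.0
time: 2.1
tool_pos: [472.5, -178.6, 290.7]
tcp_rot: [-180.0, -0.0, 75.8]
ft_force: [0.1, -0.3, -0.6]
finger_gap: 50.1
grip_force: 0.0
time: 2.43
tool_pos: [472.2, -180.5, 290.7]
tcp_rot: [-180.0, 0.0, 75.6]
ft_force: [0.1, -0.7, -0.3]
finger_gap: 50.1
grip_force: 0.0
[ 472.2017044  -180.52017954  290.74963598] [-1.79965946e+02  1.36177274e-02  7.56454719e+01] 50.05556994256802
```

View pics/wrist1.png

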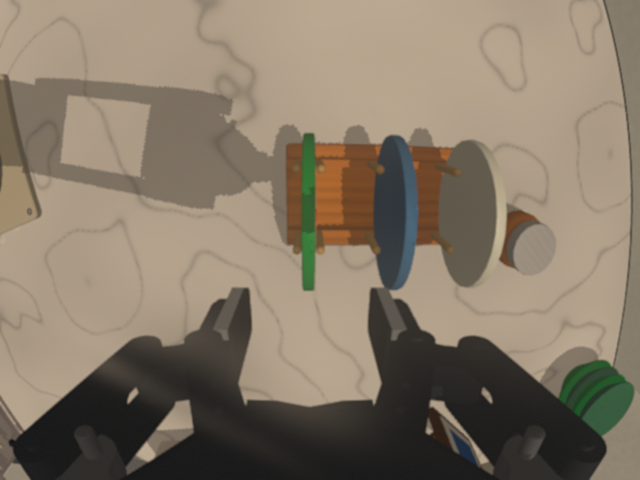

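The wrist view shows the green plate edge-on at u≈308 (v 133–290), centred between the fingers, with the blue plate at u≈397 well clear.

```bash
cat > wr.py <<'E'
from plan import *
def wcloud(d):
    c,f=cam("wrist"); v,u=np.mgrid[:480,:640]; x=(u-c['cx']);y=(v-c['cy']); rr=np.hypot(x,y)+1e-9; th=rr/f
    s=np.tan(th)/rr; P=np.stack([x*s*d,y*s*d,d],-1); T=np.array(c['tool_from_camera']); return P@T[:3,:3].T+T[:3,3]
E
python3 - <<'E'
from wr import *
z=np.load('w1.npz'); P=wcloud(z['d']); im=cv2.imread('pics/wrist1.png'); hsv=cv2.cvtColor(im,cv2.COLOR_BGR2HSV)
g=(hsv[...,0]>50)&(hsv[...,0]<85)&(hsv[...,1]>120)&(z['d']>0); g[:,:285]=0; g[:,330:]=0; g[:120]=0;g[300:]=0
W=P@R.from_euler('xyz',z['q'],degrees=True).as_matrix().T+z['p']
for v in range(136,292,14):
    k=g[v]; print(v,np.where(k)[0][[0,-1]],P[v][k][:, :].mean(0).round(1),W[v][k].mean(0).round(1))
Q=P[g]; print('x range tool',np.percentile(Q[:,0],[0,1,99,100]))
top=Q[Q[:,2]<Q[:,2].min()+4]; print(top.mean(0), Q[:,2].min())
E
```

```text
Traceback (most recent call last):
IndexError: index 0 is out of bounds for axis 0 with size 0
```

```bash
python3 - <<'E'
from wr import *
z=np.load('w1.npz'); P=wcloud(z['d']); im=cv2.imread('pics/wrist1.png'); hsv=cv2.cvtColor(im,cv2.COLOR_BGR2HSV)
g=(hsv[...,0]>45)&(hsv[...,0]<85)&(hsv[...,1]>100); g[:,:285]=0; g[:,330:]=0; g[:120]=0;g[300:]=0
print(g.sum(),(z['d'][g]>0).mean(),np.where(g.any(1))[0][[0,-1]])
g&=z['d']>0
W=P@R.from_euler('xyz',z['q'],degrees=True).as_matrix().T+z['p']
for v in range(136,292,14):
    k=g[v]
    if k.any(): print(v,np.where(k)[0][[0,-1]],P[v][k][:, :].mean(0).round(1),W[v][k].mean(0).round(1))
Q=P[g]; print('x range tool',np.percentile(Q[:,0],[0,1,99,100]))
top=Q[Q[:,2]<Q[:,2].min()+4]; print(top.mean(0), Q[:,2].min())
E
```

```text
1803 0.9966722129783694 [135 289]
136 [304 312] [ 67.4  -0.9 179.8] [ 487.9 -115.   110.9]
150 [303 313] [ 57.1  -0.9 158.3] [ 485.4 -125.   132.4]
164 [302 314] [ 47.4  -0.8 147.8] [ 483.1 -134.4  143. ]
178 [302 314] [ 38.   -0.8 140.3] [ 480.7 -143.5  150.4]
192 [302 313] [ 28.7  -1.2 134.6] [ 478.1 -152.4  156.1]
206 [302 313] [ 19.3  -1.1 131.3] [ 475.8 -161.6  159.5]
220 [302 313] [  9.6  -1.2 129.2] [ 473.4 -170.9  161.5]
234 [302 314] [ -0.5  -0.8 128.5] [ 471.2 -180.8  162.3]
248 [302 314] [-11.5  -0.8 130. ] [ 468.5 -191.5  160.8]
262 [303 313] [-23.5  -0.8 133.1] [ 465.5 -203.1  157.7]
276 [303 313] [-37.7  -0.9 140. ] [ 461.9 -216.8  150.8]
x range tool [-57.52312979 -52.57293941  66.60259758  68.15135159]
[  0.80754785  -0.9923528  129.28704682] 126.96428031023939
```

```bash

python3 -m handwheel '[[0,-0.0009,0.02,0,0,0,0.05],[0,0,0.02,0,0,0,0.05],[0,0,0.02,0,0,0,0.05],[0,0,0.02,0,0,0,0.05],[0,0,0.02,0,0,0,0.05],[0,0,0.02,0,0,0,0.05],[0,0,0.016,0,0,0,0.05],[0,0,0.012,0,0,0,0.05]]'
python3 -m handwheel '[[0,0,0,0,0,0,0.05],[0,0,0,0,0,0,0.03],[0,0,0,0,0,0,0.02],[0,0,0,0,0,0,0.015]]' 25
python3 -m handwheel '[[0,0,0,0,0,0,0.012],[0,0,0,0,0,0,0.010],[0,0,0,0,0,0,0.008],[0,0,0,0,0,0,0.006],[0,0,0,0,0,0,0.005],[0,0,0,0,0,0,0.005]]' 25
```

```text
time: 3.15
tool_pos: [470.6, -180.0, 141.1]
tcp_rot: [-179.9, -0.0, 75.6]
ft_force: [-0.7, -0.4, -0.2]
finger_gap: 50.0
grip_force: 0.0
time: 3.48
tool_pos: [472.5, -180.2, 144.6]
tcp_rot: [179.9, 0.0, 75.7]
ft_force: [0.3, 0.0, 0.0]
finger_gap: 15.8
grip_force: 0.0
time: 3.98
tool_pos: [472.0, -179.8, 144.1]
tcp_rot: [179.9, 0.0, 75.7]
ft_force: [-2.0, 0.7, 6.5]
finger_gap: 10.0
grip_force: 25.6
```

```bash

python3 -m handwheel '[[0,0,-0.003,0,0,0,0.005],[0,0,-0.008,0,0,0,0.005],[0,0,-0.015,0,0,0,0.005],[0,0,-0.02,0,0,0,0.005],[0,0,-0.02,0,0,0,0.005],[0,0,-0.02,0,0,0,0.005],[0,0,-0.02,0,0,0,0.005],[0,0,-0.02,0,0,0,0.005]]'
python3 -m handwheel '[[0,0,-0.018,0,0,0,0.005],[0,0,-0.01,0,0,0,0.005],[0,0,-0.004,0,0,0,0.005],[0,0,0,0,0,0,0.005],[0,0,0,0,0,0,0.005],[0,0,0,0,0,0,0.005]]'
python3 - <<'E'
from wr import *
p,Q,s=cur(); im,d=r.snapshot("wrist"); print(p,s['tcp_rot'],s['finger_gap'],s['ft_force'],s['joint_pos'])
cv2.imwrite('pics/wrist2.png',im); np.savez('w2.npz',d=d,p=p,q=s['tcp_rot'])
P=wcloud(d); hsv=cv2.cvtColor(im,cv2.COLOR_BGR2HSV)
g=(hsv[...,0]>45)&(hsv[...,0]<85)&(hsv[...,1]>100)&(d>0)&(np.linalg.norm(P-[0,0,50],axis=-1)<90)&(P[...,0]>10)
Q=P[g];Q=Q[np.argsort(Q[:,0])]
for k in np.array_split(Q,12): print(len(k),k.mean(0).round(1),k[:,1].min().round(1),k[:,1].max().round(1))
im,d=r.snapshot("scene"); np.save('sc2.npy',d); cv2.imwrite('pics/scene2.png',im)
E
```

```text
time: 4.65
tool_pos: [471.3, -179.4, 270.2]
tcp_rot: [-180.0, -0.0, 75.7]
ft_force: [-0.0, 0.5, -4.1]
finger_gap: 9.9
grip_force: 24.6
time: 5.15
tool_pos: [471.0, -179.2, 299.4]
tcp_rot: [-179.9, -0.0, 75.7]
ft_force: [-0.6, 0.2, -4.0]
finger_gap: 9.5
grip_force: 24.6
[ 471.04270451 -179.24941879  299.42175347] [-1.79854767e+02 -3.47531975e-02  7.57211747e+01] 9.48180322741755 [-0.62851974  0.17139672 -4.01723816] [-2.66662531e+01 -8.29087641e+00  9.58650795e+01  2.79122778e-03
  9.25751045e+01 -1.23873500e+01]
405 [ 12.7   0.2 -16.5] -4.7 5.1
405 [ 17.4   0.1 -15.4] -4.7 5.1
405 [ 21.8   0.1 -13.9] -4.7 4.7
405 [ 26.5   0.1 -12.3] -4.3 4.6
405 [ 31.1   0.1 -10.4] -4.3 4.4
405 [35.3  0.2 -7.7] -4.3 4.8
405 [39.6  0.1 -4.9] -4.4 4.8
405 [44.   0.1 -1.7] -4.4 4.6
405 [48.6  0.2  2.7] -4.2 4.7
404 [53.5  0.   7.9] -4.4 4.5
404 [58.8  0.1 15.7] -4.5 4.7
404 [64.9  0.1 28.8] -4.3 4.5
```

View pics/wrist2.png

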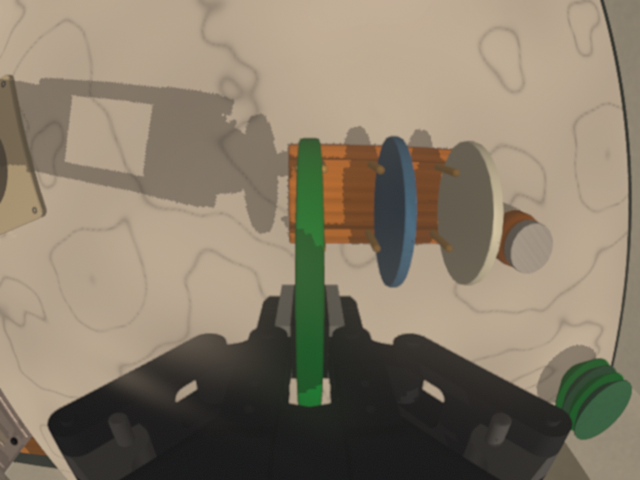

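The plate hangs centred and square in the jaws (strip at u≈310), and the blue and white plates have not moved. Next is the hover above the seat.

```bash
cat > seat.py <<'E'
from wr import *
E0=np.array([540.1,192.9,105.]); YAW=87.35
def seatR(): 
    t=np.radians(25); Rs=np.array([[np.cos(t),0,-np.sin(t)],[0,1,0],[np.sin(t),0,np.cos(t)]])
    return R.from_euler('z',YAW,degrees=True).as_matrix()@Rs
C=np.array([-1,.15,52.5])
def target(x,y,z):
    S=seatR(); T=np.stack([S[:,1],S[:,0],-S[:,2]],1); c=E0+S@np.array([x,y,z]); return c-T@C, R.from_matrix(T)
def where():
    p,Q,s=cur(); S=seatR(); return S.T@(p+Q.apply(C)-E0), (S.T@Q.as_matrix()).round(3)
E
python3 - <<'E'
from seat import *
p,Q=target(3,0,90); print(p,Q.as_euler('xyz',degrees=True))
plan(p,Q,32)
E
```

```text
[536.43609337 135.36774982 235.3533217 ] [155.     0.   177.35]
32 rows: t(m) [0.0075, 0.0077, 0.0043] w(deg) [-0.57, 0.69, -3.12]
   [ 480. -174.  295.]
   [ 523. -139.  277.]
   [555. -93. 262.]
   [574. -40. 251.]
   [579.  17. 244.]
   [568.  74. 239.]
   [543. 126. 236.]
```

```bash

python3 -m handwheel '[[0.008,0,0,0,0,0,0.005],[0.016,0,0,0,0,0,0.005],[0.022,0,0,0,0,0,0.005],[0.024,0,0,0,0,0,0.005],[0.024,0,0,0,0,0,0.005],[0.024,0,0,0,0,0,0.005],[0.022,0,0,0,0,0,0.005],[0.018,0,0,0,0,0,0.005]]'
python3 - <<'E'
from seat import *
p,Q=target(3,0,90)
plan(p,Q,32)
E
```

```text
time: 5.92
tool_pos: [510.6, -24.2, 300.6]
tcp_rot: [-180.0, -0.0, 75.8]
ft_force: [0.9, 0.5, -4.0]
finger_gap: 9.8
grip_force: 24.6
32 rows: t(m) [0.0038, 0.0035, 0.0031] w(deg) [-0.56, 0.69, -3.12]
   [515. -21. 298.]
   [534.  -3. 283.]
   [549.  20. 271.]
   [557.  47. 260.]
   [559.  76. 251.]
   [553. 104. 244.]
   [540. 131. 237.]
```

```bash

R8='x'
python3 -m handwheel '[[0.0038,0.0035,0.0031,-0.56,0.69,-3.12,0.005],[0.0038,0.0035,0.0031,-0.56,0.69,-3.12,0.005],[0.0038,0.0035,0.0031,-0.56,0.69,-3.12,0.005],[0.0038,0.0035,0.0031,-0.56,0.69,-3.12,0.005],[0.0038,0.0035,0.0031,-0.56,0.69,-3.12,0.005],[0.0038,0.0035,0.0031,-0.56,0.69,-3.12,0.005],[0.0038,0.0035,0.0031,-0.56,0.69,-3.12,0.005],[0.0038,0.0035,0.0031,-0.56,0.69,-3.12,0.005]]'
python3 -m handwheel '[[0.0038,0.0035,0.0031,-0.56,0.69,-3.12,0.005],[0.0038,0.0035,0.0031,-0.56,0.69,-3.12,0.005],[0.0038,0.0035,0.0031,-0.56,0.69,-3.12,0.005],[0.0038,0.0035,0.0031,-0.56,0.69,-3.12,0.005],[0.0038,0.0035,0.0031,-0.56,0.69,-3.12,0.005],[0.0038,0.0035,0.0031,-0.56,0.69,-3.12,0.005],[0.0038,0.0035,0.0031,-0.56,0.69,-3.12,0.005],[0.0038,0.0035,0.0031,-0.56,0.69,-3.12,0.005]]'
python3 -m handwheel '[[0.0038,0.0035,0.0031,-0.56,0.69,-3.12,0.005],[0.0038,0.0035,0.0031,-0.56,0.69,-3.12,0.005],[0.0038,0.0035,0.0031,-0.56,0.69,-3.12,0.005],[0.0038,0.0035,0.0031,-0.56,0.69,-3.12,0.005],[0.0038,0.0035,0.0031,-0.56,0.69,-3.12,0.005],[0.0038,0.0035,0.0031,-0.56,0.69,-3.12,0.005],[0.0038,0.0035,0.0031,-0.56,0.69,-3.12,0.005],[0.0038,0.0035,0.0031,-0.56,0.69,-3.12,0.005]]'
python3 -m handwheel '[[0.0038,0.0035,0.0031,-0.56,0.69,-3.12,0.005],[0.0038,0.0035,0.0031,-0.56,0.69,-3.12,0.005],[0.0038,0.0035,0.0031,-0.56,0.69,-3.12,0.005],[0.0038,0.0035,0.0031,-0.56,0.69,-3.12,0.005],[0.0038,0.0035,0.0031,-0.56,0.69,-3.12,0.005],[0.0038,0.0035,0.0031,-0.56,0.69,-3.12,0.005],[0.0038,0.0035,0.0031,-0.56,0.69,-3.12,0.005],[0.0038,0.0035,0.0031,-0.56,0.69,-3.12,0.005]]'
python3 -m handwheel '[[0,0,0,0,0,0,0.005],[0,0,0,0,0,0,0.005],[0,0,0,0,0,0,0.005],[0,0,0,0,0,0,0.005]]'
python3 - <<'E'
from seat import *
print(*where())
out=[]
im,d=r.snapshot("wrist"); p,Q,s=cur(); np.savez('w3.npz',d=d,p=p,q=s['tcp_rot'])
print(s['joint_pos'])
i2,d2=r.snapshot("side");i3,d3=r.snapshot("scene"); np.savez('s3.npz',side=d2,scene=d3); cv2.imwrite('pics/side3f.png',i2);cv2.imwrite('pics/scene3f.png',i3);cv2.imwrite('pics/w3f.png',im)
a=cv2.resize(im,(400,300)); 
b=cv2.resize(i2[50:230,180:420],(400,300),interpolation=cv2.INTER_CUBIC); c=cv2.resize(i3[110:320,330:610],(400,300),interpolation=cv2.INTER_CUBIC)
cv2.imwrite('pics/hover.png',np.vstack([np.hstack([b,c]),np.hstack([a,cv2.resize(im[60:300,120:440],(400,300))])]))
E
```

```text
time: 6.58
tool_pos: [540.8, 3.7, 277.9]
tcp_rot: [174.5, -4.4, 101.1]
ft_force: [-0.3, -1.0, -2.6]
finger_gap: 9.7
grip_force: 24.6
time: 7.25
tool_pos: [557.4, 45.0, 260.4]
tcp_rot: [167.6, -6.0, 126.7]
ft_force: [-0.1, 0.6, -3.1]
finger_gap: 9.9
grip_force: 24.6
time: 7.92
tool_pos: [556.3, 90.9, 247.0]
tcp_rot: [160.7, -4.4, 152.3]
ft_force: [-0.4, 0.4, -3.4]
finger_gap: 9.7
grip_force: 24.6
time: 8.58
tool_pos: [536.8, 133.2, 236.0]
tcp_rot: [155.1, -0.1, 177.5]
ft_force: [0.4, -0.4, -3.3]
finger_gap: 9.8
grip_force: 24.6
time: 8.92
tool_pos: [537.5, 132.5, 236.7]
tcp_rot: [155.1, -0.1, 177.3]
ft_force: [0.7, -0.4, -2.9]
finger_gap: 9.4
grip_force: 24.6
[ 0.89691936 -1.17093846 92.4491797 ] [[ 0.001  1.    -0.002]
 [ 1.    -0.001  0.   ]
 [ 0.    -0.002 -1.   ]]
[ -6.92163789  -1.74084191  99.58625691  24.91973203  84.69896692
 -97.10704893]
```

View pics/hover.png

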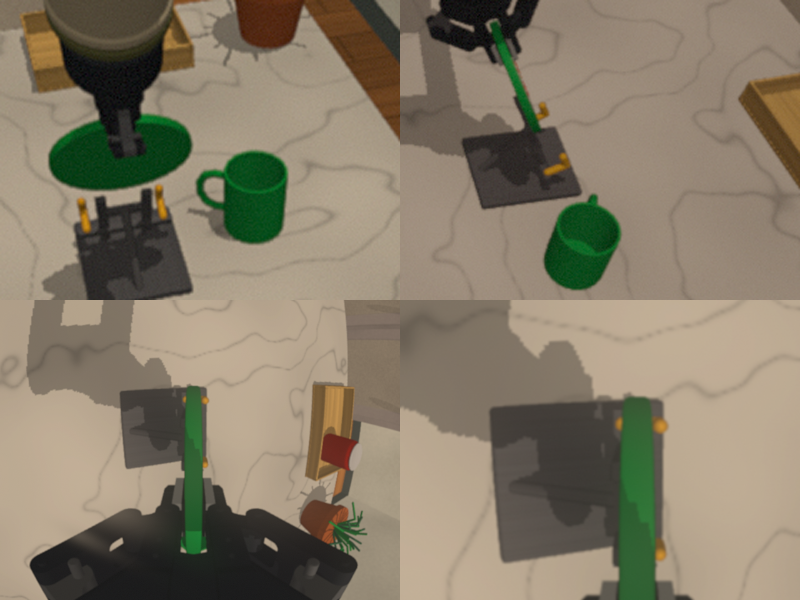

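Hover view: the plate is above the seat between the bars and the tips. In the wrist crop (bottom right) the prong tips are at (661,426) and (661,551), with the prong root at (617,424). I'll check the offsets against these.

```bash
python3 - <<'E'
from seat import *
z=np.load('w3.npz'); P=wcloud(z['d']); im=cv2.imread('pics/w3f.png'); hsv=cv2.cvtColor(im,cv2.COLOR_BGR2HSV).astype(int)
Q=R.from_euler('xyz',z['q'],degrees=True)
W=Q.apply(P.reshape(-1,3)).reshape(P.shape)+z['p']; S=(W-E0)@seatR()
c=where()[0]
def show(lab,m):
    A=S[m]; print(lab,len(A),'med',np.median(A,0).round(1),'p2',np.percentile(A,3,0).round(1),'p98',np.percentile(A,97,0).round(1))
b=(hsv[...,0]>12)&(hsv[...,0]<28)&(hsv[...,1]>150)&(z['d']>0)
for lab,(u0,u1,v0,v1) in {'Ltip':(320,340,150,172),'Lroot':(284,304,150,172),'Rtip':(320,340,250,272)}.items():
    m=np.zeros(b.shape,bool); m[v0:v1,u0:u1]=1; m&=b; v,u=np.where(m); print(u.min(),u.max(),v.min(),v.max()); show(lab,m)
# plate in seat frame, by scene & wrist
g=(hsv[...,0]>45)&(hsv[...,0]<85)&(hsv[...,1]>100)&(z['d']>0)&(np.linalg.norm(P-[0,0,50],axis=-1)<90); show('plate w',g)
A=S[g]; k=A[:,2]>0
s=np.load('s3.npz')
for n,box in {"scene":(395,455,110,205),"side":(205,300,115,170)}.items():
    i=cv2.imread(f'pics/{n}3f.png'); h=cv2.cvtColor(i,cv2.COLOR_BGR2HSV).astype(int); X=(cloud(n,s[n])-E0)@seatR()
    m=(h[...,0]>45)&(h[...,0]<85)&(h[...,1]>120)&(s[n]>0); mm=np.zeros_like(m); mm[box[2]:box[3],box[0]:box[1]]=1; m&=mm
    A=X[m]; print(n,len(A),np.median(A,0).round(1),np.percentile(A,[2,98],axis=0).round(1))
E
```

```text
323 332 155 165
Ltip 95 med [ 16.3  46.6 -34.5] p2 [ 13.2  42.3 -52.1] p98 [ 20.4  50.  -32.6]
293 297 155 163
Lroot 35 med [-10.6  46.5 -54.4] p2 [-12.4  42.9 -57.6] p98 [ -2.5  61.3 122.6]
324 331 252 267
Rtip 91 med [ 17.9 -40.9 -34.8] p2 [  7.3 -46.4 -52. ] p98 [ 20.8  27.5 153.6]
plate w 7114 med [  2.2  24.9 156.5] p2 [ -2.2 -25.9 117.2] p98 [  6.8  63.5 162.7]
scene 488 [  1.1 -43.8 145.2] [[ -5.6 -71.2  20.5]
 [  6.   22.3 163.5]]
side 2420 [ -3.5   6.7 102.2] [[ -5.1 -63.5  37.8]
 [  3.6  60.6 160. ]]
```

```bash

python3 -m handwheel '[[0.001,0.001,0.004,0,0,0,0.005],[0.0009,0.0013,0.008,0,0,0,0.005],[0,0,0.01,0,0,0,0.005],[0,0,0.01,0,0,0,0.005],[0,0,0.01,0,0,0,0.005],[0,0,0.006,0,0,0,0.005],[0,0,0,0,0,0,0.005],[0,0,0,0,0,0,0.005]]'
python3 - <<'E'
from seat import *
print(*where())
im,d=r.snapshot("wrist"); i2,d2=r.snapshot("side");i3,d3=r.snapshot("scene")
b=cv2.resize(i2[90:210,200:300],(400,480),interpolation=cv2.INTER_CUBIC); c=cv2.resize(i3[150:270,370:470],(400,480),interpolation=cv2.INTER_CUBIC)
cv2.imwrite('pics/low1.png',np.hstack([b,c]))
E
```

```text
time: 9.73
tool_pos: [536.0, 155.2, 193.3]
tcp_rot: [155.1, -0.1, 177.4]
ft_force: [1.2, -0.5, -2.2]
finger_gap: 9.9
grip_force: 24.6
[ 3.1009261   1.4849005  43.52716574] [[ 0.     1.    -0.002]
 [ 1.    -0.     0.002]
 [ 0.002 -0.002 -1.   ]]
```

View pics/low1.png

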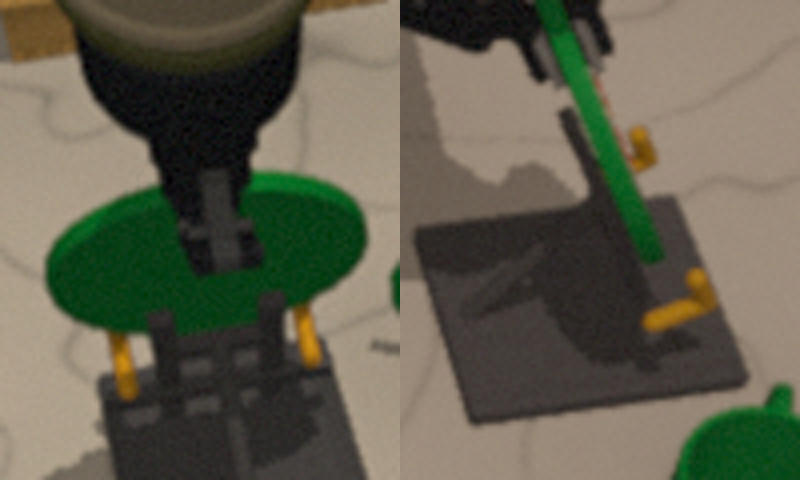

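Side view (left): the plate bottom is just above the bar tops (161,318) and (273,298) and centred between the prongs. Scene view (right): the plate is parallel to the bars, between them and the tips. I'll lower further.

```bash

python3 -m handwheel '[[-0.0007,0,0.005,0,0,0,0.005],[0,0,0.006,0,0,0,0.005],[0,0,0.006,0,0,0,0.005],[0,0,0.006,0,0,0,0.005],[0,0,0.006,0,0,0,0.005],[0,0,0.005,0,0,0,0.005],[0,0,0.002,0,0,0,0.005],[0,0,0,0,0,0,0.005]]'
python3 - <<'E'
from seat import *
print(*where()); print(r.sense()['ft_force'])
im,d=r.snapshot("wrist"); i2,d2=r.snapshot("side");i3,d3=r.snapshot("scene")
b=cv2.resize(i2[90:210,200:300],(400,480),interpolation=cv2.INTER_CUBIC); c=cv2.resize(i3[150:270,370:470],(400,480),interpolation=cv2.INTER_CUBIC)
cv2.imwrite('pics/low2.png',np.hstack([b,c]))
E
```

```text
time: 10.55
tool_pos: [537.3, 170.3, 160.5]
tcp_rot: [155.1, -0.1, 177.4]
ft_force: [0.3, 0.2, -4.0]
finger_gap: 10.0
grip_force: 24.6
[2.95917012 0.9289738  7.36831884] [[ 0.     1.    -0.002]
 [ 1.    -0.     0.002]
 [ 0.002 -0.002 -1.   ]]
[ 0.32405883  0.21492295 -3.98362474]
```

View pics/low2.png

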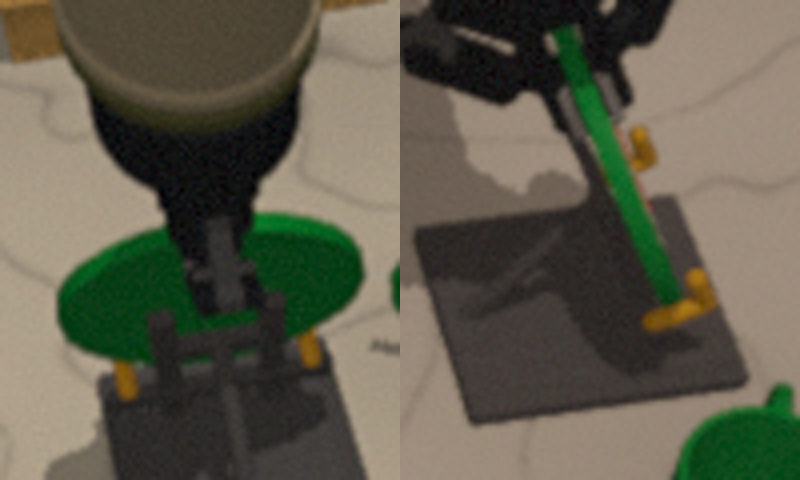

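The plate is inside the gap on both prongs and not touching yet. I'll creep down while watching the force.

```bash

for i in 1; do python3 -m handwheel '[[0,0,0.001,0,0,0,0.005],[0,0,0.001,0,0,0,0.005],[0,0,0.001,0,0,0,0.005],[0,0,0.001,0,0,0,0.005],[0,0,0,0,0,0,0.005],[0,0,0,0,0,0,0.005]]'; done
python3 -m handwheel '[[0,0,0.0007,0,0,0,0.005],[0,0,0.0007,0,0,0,0.005],[0,0,0,0,0,0,0.005],[0,0,0,0,0,0,0.005]]'
python3 -c "
from seat import *
print(*where())"
```

```text
time: 11.2
tool_pos: [537.8, 171.8, 157.7]
tcp_rot: [155.1, -0.1, 177.4]
ft_force: [0.7, -0.5, -2.8]
finger_gap: 9.8
grip_force: 24.6
time: 11.53
tool_pos: [537.9, 172.3, 156.4]
tcp_rot: [155.1, -0.1, 177.4]
ft_force: [-0.0, 0.6, -2.8]
finger_gap: 9.7
grip_force: 24.6
[3.05950832 0.3473533  2.82884812] [[ 0.     1.    -0.002]
 [ 1.    -0.     0.001]
 [ 0.001 -0.002 -1.   ]]
```

```bash

python3 -m handwheel '[[0,0,0.0005,0,0,0,0.005],[0,0,0.0005,0,0,0,0.005],[0,0,0,0,0,0,0.005],[0,0,0,0,0,0,0.005]]'
python3 -m handwheel '[[0,0,0.0005,0,0,0,0.005],[0,0,0,0,0,0,0.005],[0,0,0,0,0,0,0.005]]'
python3 -c "
from seat import *
print(*where())"
```

```text
time: 11.87
tool_pos: [538.0, 172.7, 155.8]
tcp_rot: [155.1, -0.0, 177.4]
ft_force: [-1.0, -1.7, -0.0]
finger_gap: 9.9
grip_force: 25.0
time: 12.12
tool_pos: [538.1, 172.8, 155.7]
tcp_rot: [155.1, -0.0, 177.4]
ft_force: [-3.6, -4.1, 5.2]
finger_gap: 9.5
grip_force: 25.8
[3.17020626 0.04822353 2.01530823] [[-0.     1.    -0.002]
 [ 1.     0.     0.   ]
 [ 0.    -0.002 -1.   ]]
```

Contact came first on the right prong (force towards seat +y). I'll back off, shift 1.5 mm to seat +y and ease towards the back.

```bash

python3 -m handwheel '[[0,0,-0.0015,0,0,0,0.005],[0.0008,-0.0007,0,0,0,0,0.005],[0.0007,-0.0008,0,0,0,0,0.005],[0,0,0,0,0,0,0.005],[0,0,0,0,0,0,0.005]]'
python3 -m handwheel '[[0,-0.0005,0,0,0,0,0.005],[0,0,0,0,0,0,0.005],[0,0,0,0,0,0,0.005]]'
python3 -m handwheel '[[0,-0.0005,0,0,0,0,0.005],[0,0,0,0,0,0,0.005],[0,0,0,0,0,0,0.005]]'
python3 -c "
from seat import *
print(*where()); print(seatR().T@r.sense()['ft_force'])"
```

```text
time: 12.53
tool_pos: [536.1, 171.0, 155.5]
tcp_rot: [155.1, -0.1, 177.4]
ft_force: [0.4, -0.2, -2.7]
finger_gap: 9.6
grip_force: 24.6
time: 12.78
tool_pos: [536.3, 170.6, 155.6]
tcp_rot: [155.1, -0.1, 177.4]
ft_force: [-0.5, -0.7, -3.2]
finger_gap: 9.8
grip_force: 24.7
time: 13.03
tool_pos: [536.3, 170.1, 155.4]
tcp_rot: [155.1, -0.1, 177.4]
ft_force: [-0.1, -0.3, -2.6]
finger_gap: 9.8
grip_force: 24.7
[0.58591701 1.80204779 2.89493114] [[ 0.     1.    -0.002]
 [ 1.    -0.     0.001]
 [ 0.001 -0.002 -1.   ]]
[-1.33395605  0.09018113 -2.23344461]
```

Still free. I'll creep backwards to find the back bars.

```bash

python3 -m handwheel '[[0,-0.0005,0,0,0,0,0.005],[0,0,0,0,0,0,0.005],[0,0,0,0,0,0,0.005]]'
python3 -m handwheel '[[0,-0.0004,0,0,0,0,0.005],[0,0,0,0,0,0,0.005],[0,0,0,0,0,0,0.005]]'
python3 -c "
from seat import *
print(where()[0]); print(seatR().T@r.sense()['ft_force'], r.sense()['wrist_torque'])"
```

```text
time: 13.28
tool_pos: [536.3, 169.6, 155.3]
tcp_rot: [155.1, -0.1, 177.4]
ft_force: [0.0, -0.2, -3.3]
finger_gap: 9.3
grip_force: 24.7
time: 13.53
tool_pos: [536.3, 169.3, 155.1]
tcp_rot: [155.1, -0.0, 177.4]
ft_force: [-0.0, -0.2, -2.9]
finger_gap: 9.6
grip_force: 24.6
[-0.30835124  1.75998575  2.93339422]
[-1.45428788 -0.00600718 -2.56202277] [-0.4803895  -0.02696152 -0.04015064]
```

```bash

python3 -m handwheel '[[0,-0.0005,0,0,0,0,0.005],[0,0,0,0,0,0,0.005],[0,0,0,0,0,0,0.005]]'
python3 -m handwheel '[[0,-0.0004,0,0,0,0,0.005],[0,0,0,0,0,0,0.005],[0,0,0,0,0,0,0.005]]'
python3 -c "
from seat import *
print(where()[0]); print(seatR().T@r.sense()['ft_force'], r.sense()['wrist_torque'])"
```

```text
time: 13.78
tool_pos: [536.2, 169.0, 155.0]
tcp_rot: [155.1, -0.1, 177.4]
ft_force: [0.2, 0.8, -2.9]
finger_gap: 9.7
grip_force: 24.6
time: 14.03
tool_pos: [536.2, 168.8, 154.9]
tcp_rot: [155.1, -0.0, 177.4]
ft_force: [-0.3, 3.0, -0.7]
finger_gap: 9.7
grip_force: 24.6
[-0.80721943  1.80366099  2.96015181]
[ 2.40314686  0.4227786  -1.84585253] [0.35948739 0.07849896 0.18703927]
```

Back contact is felt at about 4 N. Now the last millimetre down.

```bash

python3 -m handwheel '[[0,0,0.0005,0,0,0,0.005],[0,0,0,0,0,0,0.005],[0,0,0,0,0,0,0.005]]'
python3 -m handwheel '[[0,0,0.0004,0,0,0,0.005],[0,0,0,0,0,0,0.005],[0,0,0,0,0,0,0.005]]'
python3 -c "
from seat import *
print(where()[0]); print(seatR().T@r.sense()['ft_force'], r.sense()['wrist_torque'])"
```

```text
time: 14.28
tool_pos: [536.3, 168.9, 154.5]
tcp_rot: [155.1, -0.0, 177.4]
ft_force: [-0.8, 4.9, 0.1]
finger_gap: 9.9
grip_force: 24.9
time: 14.53
tool_pos: [536.5, 169.1, 154.2]
tcp_rot: [155.1, -0.0, 177.4]
ft_force: [-1.1, 3.9, 1.7]
finger_gap: 9.9
grip_force: 25.1
[-0.84952998  1.56001752  2.2651812 ]
[ 4.15059603  1.31125065 -0.1092256 ] [ 0.75352498 -0.00438502  0.21696981]
```

```bash

python3 -m handwheel '[[0,0.0002,0.0004,0,0,0,0.005],[0,0,0,0,0,0,0.005],[0,0,0,0,0,0,0.005]]'
python3 -m handwheel '[[0,0,0.0004,0,0,0,0.005],[0,0,0,0,0,0,0.005],[0,0,0,0,0,0,0.005]]'
python3 -c "
from seat import *
print(where()[0]); print(seatR().T@r.sense()['ft_force'], r.sense()['wrist_torque'])"
```

```text
time: 14.78
tool_pos: [536.5, 169.3, 153.8]
tcp_rot: [155.1, -0.0, 177.4]
ft_force: [-0.8, 4.0, 2.3]
finger_gap: 10.2
grip_force: 25.2
time: 15.03
tool_pos: [536.6, 169.3, 153.6]
tcp_rot: [155.1, -0.0, 177.4]
ft_force: [0.5, 1.4, 4.1]
finger_gap: 9.7
grip_force: 25.5
[-0.8633751   1.39428503  1.60014094]
[ 3.00086586 -0.46671822  3.09686609] [ 0.68620138 -0.02022475  0.17494767]
```

Both prongs are carrying the plate (about 6 N, no side force). I'll release slowly.

```bash

python3 -m handwheel '[[0,0,0,0,0,0,0.010],[0,0,0,0,0,0,0.011],[0,0,0,0,0,0,0.012],[0,0,0,0,0,0,0.013],[0,0,0,0,0,0,0.014],[0,0,0,0,0,0,0.016],[0,0,0,0,0,0,0.018],[0,0,0,0,0,0,0.022]]' 20
python3 -m handwheel '[[0,0,0,0,0,0,0.03],[0,0,0,0,0,0,0.035],[0,0,0,0,0,0,0.035],[0,0,0,0,0,0,0.035]]'
python3 - <<'E'
from seat import *
print(where()[0])
im,d=r.snapshot("wrist"); i2,d2=r.snapshot("side");i3,d3=r.snapshot("scene")
b=cv2.resize(i2[90:210,200:300],(400,480),interpolation=cv2.INTER_CUBIC); c=cv2.resize(i3[150:270,370:470],(400,480),interpolation=cv2.INTER_CUBIC)
cv2.imwrite('pics/rel.png',np.hstack([b,c]))
E
```

```text
time: 15.7
tool_pos: [536.2, 169.3, 153.1]
tcp_rot: [155.1, -0.1, 177.4]
ft_force: [0.1, -0.4, -0.4]
finger_gap: 22.1
grip_force: 0.0
time: 16.03
tool_pos: [536.3, 169.4, 153.3]
tcp_rot: [155.1, -0.0, 177.4]
ft_force: [-0.2, 0.6, 0.2]
finger_gap: 35.1
grip_force: 0.0
[-1.01404862  1.75600911  1.24803542]
```

View pics/rel.png

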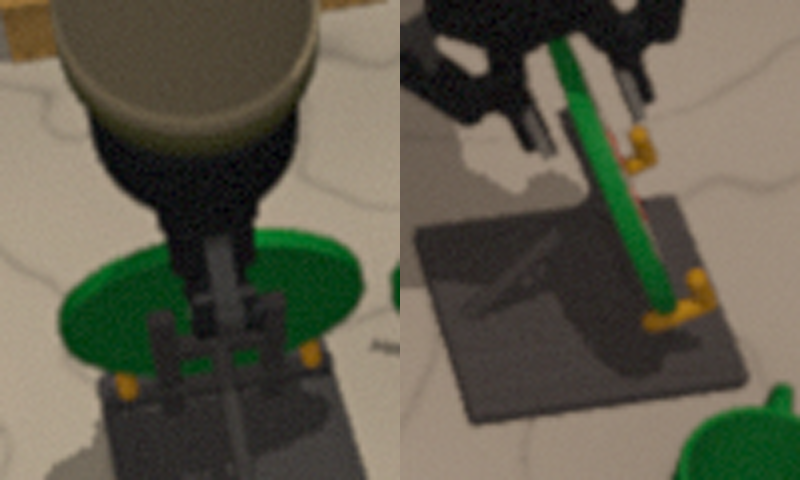

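The plate rests on both prongs, flat against the bars, with the fingers clear on either side. I'll retreat straight back along the tool axis.

```bash

python3 -m handwheel '[[0,0,-0.004,0,0,0,0.035],[0,0,-0.01,0,0,0,0.035],[0,0,-0.015,0,0,0,0.035],[0,0,-0.02,0,0,0,0.035],[0,0,-0.02,0,0,0,0.035],[0,0,-0.02,0,0,0,0.035],[0,0,-0.02,0,0,0,0.035],[0,0,-0.01,0,0,0,0.035]]'
python3 -m handwheel '[[0,0,0,0,0,0,0.035],[0,0,0,0,0,0,0.035],[0,0,0,0,0,0,0.035],[0,0,0,0,0,0,0.035]]'
python3 - <<'E'
from seat import *
im,d=r.snapshot("wrist"); i2,d2=r.snapshot("side");i3,d3=r.snapshot("scene")
b=cv2.resize(i2,(400,300)); c=cv2.resize(i3,(400,300))
e=cv2.resize(i2[90:210,190:350],(400,300)); f=cv2.resize(i3[150:270,360:520],(400,300))
cv2.imwrite('pics/final.png',np.vstack([np.hstack([b,c]),np.hstack([e,f])]))
E
```

```text
time: 16.85
tool_pos: [535.1, 118.2, 264.8]
tcp_rot: [155.1, 0.2, 177.3]
ft_force: [0.7, 0.2, -0.1]
finger_gap: 34.9
grip_force: 0.0
time: 17.18
tool_pos: [533.3, 119.8, 259.6]
tcp_rot: [155.1, -0.2, 177.4]
ft_force: [-0.0, 0.1, -0.7]
finger_gap: 34.9
grip_force: 0.0
```

View pics/final.png

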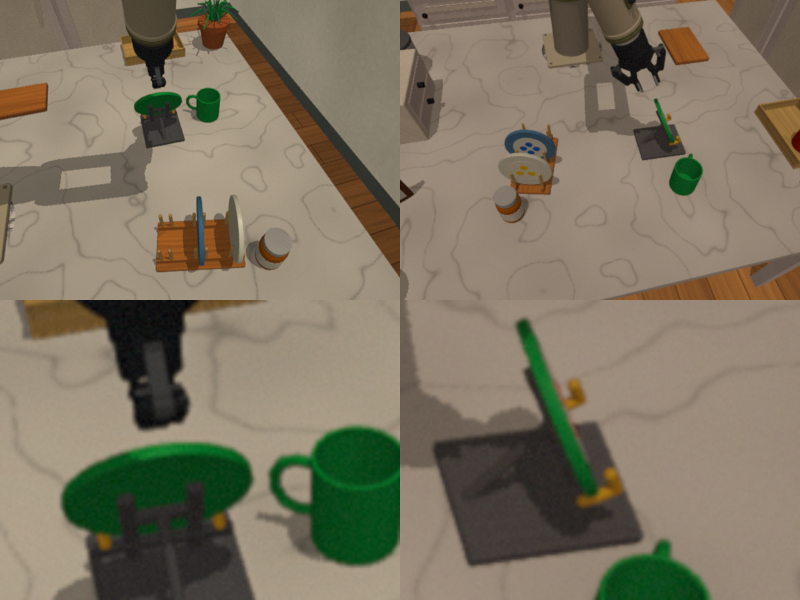

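The final views show the plate seated in both prongs and leaning on the back, front outwards. The gripper is clear, and the other plates, mug and jar are undisturbed.

```bash
python3 -c "
from bench import r
print(r.hand_in())"
```

```text
the job is handed in; nothing more can be done
None
```

The green plate is standing in both easel prongs, leaning flat on the back with its decorated face out and released. The job is handed in at about 17 s, with the other plates, mug and jar undisturbed in the final pictures.

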